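Turn the D-shaft to its flat and hold the set collar down on it

TASK

Turn the bare upright shaft, closing the fingers across it to feel for its flat, until you hold it with one finger lying on the flat and the flat squarely facing the hex key that waits in its guide. Then, with the drawer pulled open, take out the collar, slide it over the shaft with its set screw towards the key so that the screw's point runs down the flat, and press it down until the sprung washer under it is flush with the bearing nose. Finish holding the collar there, gripped and pressed down, so that a colleague can tighten the screw: do not let go, and leave the jar, pliers, tape measure and caliper where they are.

Things in the scene. Friction and masses are not known exactly. Their poses are not given: they have to be found in the camera images.
- spindle: Fixed spindle unit: 134 x 100 mm base plate, flange bearing with an upright shaft, and a hex key in a guide bracket. Origin: table surface, on the shaft's axis; z up; -x points from shaft to hex key. Heights: bearing nose (41 mm wide) 45 mm; sprung washer (30 mm wide) 50 mm when free; shaft end 90 mm; key axis 56 mm. Key end and bracket (up to 66 mm high) start 48 mm from the axis, T-handle at 110 mm.
- shaft (a joint): Angle of the shaft in its bearing, rad, growing anticlockwise seen from above; it turns without end. At 0 (or any full turn) the flat faces the hex key (the spindle's -x); at +1.57 it faces the spindle's -y. The seal drags with 0.04 N m, so the shaft stays where it is left. The start is at least 0.6 rad away from 0.
- shaft_top (a point): Centre of the shaft's upper end, on its axis. The shaft is 20 mm in diameter, with a 2 mm chamfer at the end and one flat along all of its exposed length: 16.5 mm across the flat, 20 mm elsewhere, so fingers closed squarely on the flat stand 3.5 mm closer than on the round. 40 mm of shaft stand above the free washer.
- shaft_flat (a point): Middle of the flat's upper part, on the flat, 6.5 mm from the shaft's axis and 12 mm below the shaft's end. It turns with the shaft; its own -x axis points out of the flat.
- preload_washer (a joint): Sprung washer under the collar: 0 when free (5 mm above the bearing nose), 0.005 m when pressed flush with the nose. 3 N start it, 10.5 N press it flush; it springs up again when released.
- drawer_unit: Grey steel drawer unit, 200 x 200 x 125 mm, fixed to the table, with two drawer fronts one above the other; only the upper drawer moves. Origin: centre of its foot, on the table; -x is the way the drawer pulls open; z up. Beyond it, past the table's right edge (y = -0.33 and less), the table's push-handle rail stands up to 0.38 m: swing in clear of it.
- drawer (a joint): How far the upper drawer is pulled out, m: 0 shut, 0.14 fully open (stop); it starts up to 0.012 open. About 1.5 N of friction; it stays where it is left. Inside it is 172 x 182 mm, with walls 42 mm high and a low divider along the pull; its floor lies 69 mm above the table, the top edge of its front 118 mm.
- drawer_handle (a point): Centre of the upper drawer's handle: a round steel bar 10 mm thick and 92 mm long, level and parallel to the front (along the unit's y), its centre 36 mm in front of it, 100 mm above the table and 25 mm below the unit's top. Free from above; moves with the drawer.
- collar_center (a point): Centre of the set collar, half-way up: dark steel ring, 40 mm outside, 22 mm bore, 22 mm high, 0.15 kg, lying flat in the drawer's wider compartment. -x points to its set screw, z is the ring's axis. The screw (5 mm thick, half-way up) stands 3 mm out of the outside and 3 mm into the bore, so the collar passes over the shaft only with the screw at the flat (within 0.3 rad). With the washer flush this centre is 56 mm up.
- collar_screw (a point): Where the set screw leaves the collar's outside, 20 mm from the collar's centre.
- seal_jar_mid (a point): Middle of the clear jar with a black lid, 58 mm wide and 56 mm high, standing on the drawer unit: leave alone.
- pliers_mid (a point): Middle of the pliers, 178 mm long, on the table near the robot: leave alone.
- tape_measure_mid (a point): Middle of the tape measure, 79 x 34 x 57 mm, on the table at the right: leave alone.
- caliper_mid (a point): Middle of the caliper, 150 mm long, on the table beyond the spindle: leave alone.

How it is judged:
By the outcome, as a careful person would: the job done as asked, in the order asked, and still so for the second after the job is handed in, while the arm keeps its last pose, push and grip.
It also fails if it takes over 72 s, if anything falls off the work surface, if the arm or the gripper's body presses on something with over 40 N, if the wrist force passes 120 N, or if a joint passes its speed limit or range.

ROBOT

A 6-joint arm with a two-finger parallel gripper is mounted at the origin on a cart in front of the work surface, level with it; the furniture and walls round the work are solid. World frame = base frame: x ahead of the robot, y to its left, z up, the work surface at z = 0. Lengths are in m, angles in rad, forces in N, time in s.
With the tool pointing down it reaches from about 0.3 to 0.775 m from the base axis. Payload 14.6 kg.
Tool frame: the origin (TCP) lies at the very end of the fingers, on their centre line; the grasp point (between the pads) lies 19 mm behind it; z points along the fingers, y is the direction in which the jaws open and shut (so a half turn about z gives the same grasp; the last joint's range is limited). The gripper opens to 94 mm and grips with 3 to 60 N. Pads are 16 mm wide; open, the fingers measure 119 mm over their backs; the gripper's body (75 mm by 177 mm) begins 78 mm behind the grasp point.
Start: joints at [1.248, 0.3, 1.521, -0, 1.321, -0.067], TCP at [0.139, 0.532, 0.205] pointing down, gripper open.
Joint ranges: [-3.03, 3.03], [-0.79, 2.21], [0.23, 2.52], [-1.04, 4.18], [0, 3.07], [-2.55, 2.55]. Speed limits (rad/s): [2.22, 2.22, 2.57, 3.14, 3.14, 3.14].

INTERFACE

Orientations are given as [roll, pitch, yaw] about the fixed x, y, z axes, in that order (R = Rz(yaw) Ry(pitch) Rx(roll)).
In Python, from station import ctrl, eyes gives the robot as it stands.
- The arm moves only by the tool jog_arm, never from a script. Its argument "moves" is a list of rows, each a list of 3 entries, a list of its own where there are three numbers: the shift along the world's x, y, z in mm, then the turn, a rotation vector about the world's x, y, z in units of 5 degrees (1.0 is 5 degrees), then the finger opening in mm, from 0 to 94. In form: [[[tx, ty, tz], [wx, wy, wz], jaw], ...]. A call has 1 to 5 rows; each row is the pose to reach, as a shift and turn from the pose commanded when the call began; what a row does not reach only later rows make up. A row lasts 1/12 s, in which the tool goes at most 41.7 mm and 7.16 degrees, less where a joint would pass 70% of its speed; a pose out of reach is approached as far as the arm can. A call with a gripper value outside its range is refused whole. The fingers move at their own pace and stop on an object; "squeeze" is the grip in N (left out, the last holds). Time passes only in rows, so rows that repeat a pose let the fingers close. It gives the time, the measured TCP pose, the force and the opening at its end, in the units of the state.
- ctrl.get_obs(): the state, without advancing time (a new reading comes with each control period).
- eyes.camera(name): name is "side" or "top" or "wrist"; returns a dict with "frame" (420x560x3 uint8, red, green, blue), "vertical_fov" (degrees; the focal length in pixels is half the picture's height over the tangent of half this angle, whatever the lens; pixels are square), "cx", "cy" (the principal point, pixels), "eye" and "attitude" of the camera in the world; the wrist camera has in their place "hand_eye" (4x4, takes a point from camera to tool coordinates, whose origin is the TCP and whose axes are the flange's). Camera axes: x right, y down, z forward; pixel columns grow to the right and rows downward; lengths in m; the calibration is good to about 2 mm. The wrist camera is an equidistant fisheye: a pixel r from the principal point sees the ray r / f radians off the axis. A picture is of the moment at which its call begins: read the wrist's pose just before it. There is no depth.
- ctrl.hand_in(): hands the job in, once; it reports no verdict.
The state is a dict: "time_s": time; "qpos": joint angles; "joint_vel": joint speeds; "tau": joint torques, N m; "ee_pos": TCP position; "eef_rot": TCP orientation; "force": force on the tool from outside, world axes, zero at the start; "moment": the same for the moment, N m; "grip_width": finger opening in m.
Only numpy, scipy, OpenCV 4.12 (cv2) and the standard library are available. Lean on these libraries where they do the work, as an engineer would, in place of code of your own. Each camera call takes 0.05 s, during which the arm holds its last target.

## Working session

There is one attempt and no reset: what is moved stays moved. The work goes in short steps, Python scripts to look and compute and a tool call to move; the robot and the scene stay as the last step left them, time stands still between calls to the robot, and variables do not carry over. Pictures are saved under pics/ and viewed, and the job is handed in when it is done.

Besides the shell and the picture viewer there is one more tool, called after "Call:" as name(argument=value, ...), one argument or row to a line, values as JSON. jog_arm: Moves the arm, as the interface text tells. Its arguments: {"type":"object","properties":{"moves":{"type":"array","items":{"type":"array"}},"squeeze":{"type":"number"}},"required":["moves"]}

```bash
ls; mkdir -p pics; cat > h.py <<'E'
import numpy as np, cv2
from scipy.spatial.transform import Rotation as R
from station import ctrl, eyes
def save(n,f): cv2.imwrite(f'pics/{n}.png',f[:,:,::-1])
E
python3 - <<'E'
from h import *
print(ctrl.get_obs())
for n in ['side','top','wrist']:
    c=eyes.camera(n); save(n+'0',c['frame']); print(n,{k:v for k,v in c.items() if k!='frame'})
E
```

```text
pics
{'time_s': 0.0, 'qpos': array([ 1.24841688e+00,  3.00480653e-01,  1.52160237e+00,  1.00687414e-05,
        1.32071976e+00, -6.65804819e-02]), 'joint_vel': array([-2.36945730e-04, -6.37506118e-04, -5.24120347e-05, -2.74723612e-04,
        4.59502415e-04, -3.28402887e-04]), 'tau': array([-1.13074275e-03, -5.31805408e+01, -3.52740884e+01,  7.08012516e-02,
        2.43549328e-02, -8.16635634e-05]), 'ee_pos': array([0.13906195, 0.53184271, 0.20487209]), 'eef_rot': array([-3.14038585e+00, -9.02425860e-05,  2.88579113e+00]), 'force': array([ 0.74411692,  0.03328136, -0.55942891]), 'moment': array([ 0.00431704,  0.02238473, -0.03116967]), 'grip_width': 0.09433751370416356}
side {'vertical_fov': 55.420987598780485, 'cx': 282.83806229245465, 'cy': 206.56973332999917, 'eye': array([ 0.71054814, -0.62856634,  0.8344482 ]), 'attitude': array([-2.47896604e+00,  2.04266936e-03,  1.94277202e-01])}
top {'vertical_fov': 51.67838749579157, 'cx': 285.4710596340197, 'cy': 208.49962976221545, 'eye': array([ 0.41993314, -0.08377393,  1.13505653]), 'attitude': array([-2.9819298 ,  0.00351499, -1.57205161])}
wrist {'vertical_fov': 65.70646984690485, 'cx': 282.8241921942455, 'cy': 208.20014694715996, 'hand_eye': array([[ 4.27981196e-06, -9.72942303e-01, -2.31048209e-01,
         6.66037465e-02],
       [ 9.99999895e-01,  1.09964691e-04, -4.44537047e-04,
         9.55569509e-06],
       [ 4.57916043e-04, -2.31048183e-01,  9.72942201e-01,
        -1.80014216e-01],
       [ 0.00000000e+00,  0.00000000e+00,  0.00000000e+00,
         1.00000000e+00]])}
```

View pics/side0.png

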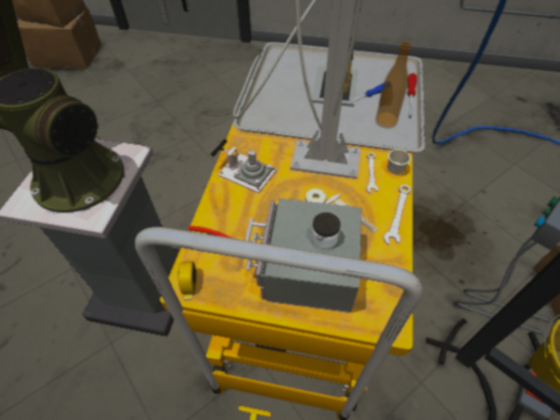

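View pics/top0.png

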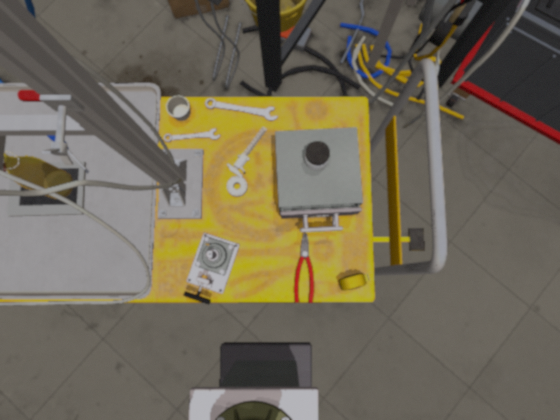

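View pics/wrist0.png

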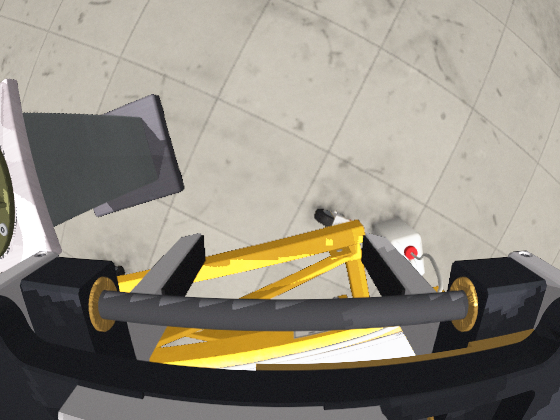

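```bash
cat >> h.py <<'E'
def cam(n):
    o=ctrl.get_obs(); c=eyes.camera(n); fr=c['frame']; c['f']=210/np.tan(np.radians(c['vertical_fov'])/2)
    if n=='wrist':
        T=np.eye(4);T[:3,:3]=R.from_euler('xyz',o['eef_rot']).as_matrix();T[:3,3]=o['ee_pos']
        M=T@np.array(c['hand_eye']); c['R']=M[:3,:3];c['t']=M[:3,3]
    else:
        c['R']=R.from_euler('xyz',c['attitude']).as_matrix();c['t']=np.array(c['eye'])
    c['n']=n
    return c
def ray(c,u,v):
    a=np.array([u-c['cx'],v-c['cy']])/c['f']
    if c['n']=='wrist':
        r=np.hypot(*a); d=np.array([*(a/max(r,1e-9)*np.sin(r)),np.cos(r)])
    else: d=np.array([*a,1.])
    return c['R']@d/np.linalg.norm(d)
def onz(c,u,v,z):
    d=ray(c,u,v); return c['t']+d*(z-c['t'][2])/d[2]
def proj(c,p):
    q=c['R'].T@(np.array(p)-c['t'])
    if c['n']=='wrist':
        r=np.hypot(q[0],q[1]); k=np.arctan2(r,q[2])/max(r,1e-9); a=q[:2]*k
    else: a=q[:2]/q[2]
    return a*c['f']+[c['cx'],c['cy']]
def tri(c1,p1,c2,p2):
    d1=ray(c1,*p1);d2=ray(c2,*p2)
    s=np.linalg.lstsq(np.c_[d1,-d2],c2['t']-c1['t'],rcond=None)[0]
    a=c1['t']+s[0]*d1;b=c2['t']+s[1]*d2
    return (a+b)/2,np.linalg.norm(a-b)
def crop(n,f,u0,v0,u1,v1,s):
    save(n,cv2.resize(np.ascontiguousarray(f[v0:v1,u0:u1]),None,fx=s,fy=s,interpolation=cv2.INTER_CUBIC))
E
python3 - <<'E'
from h import *
import pickle
t=cam('top');s=cam('side')
pickle.dump((t,s),open('ts.pkl','wb'))
crop('t_sp',t['frame'],170,225,250,305,7)
crop('s_sp',s['frame'],200,130,290,200,8)
crop('t_dr',t['frame'],260,120,380,300,3)
crop('s_dr',s['frame'],160,180,400,320,3)
print(onz(t,212,254,.09),onz(t,198,297,.056),onz(t,305,212,.1),onz(t,337,212,.1))
for p in [(276,133),(355,130),(360,205),(278,209)]: print(onz(t,*p,.125))
E
```

```text
[0.47785662 0.09629399 0.09      ] [0.37519961 0.13367177 0.056     ] [ 0.57797249 -0.12747913  0.1       ] [ 0.5778341  -0.20469792  0.1       ]
[ 0.76826763 -0.05766993  0.125     ]
[ 0.77538691 -0.24953146  0.125     ]
[ 0.59063954 -0.25639075  0.125     ]
[ 0.58142802 -0.06280244  0.125     ]
```

View pics/t_sp.png

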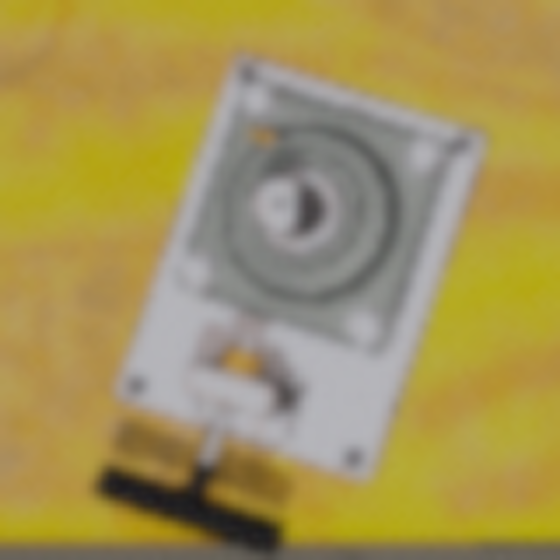

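View pics/s_sp.png

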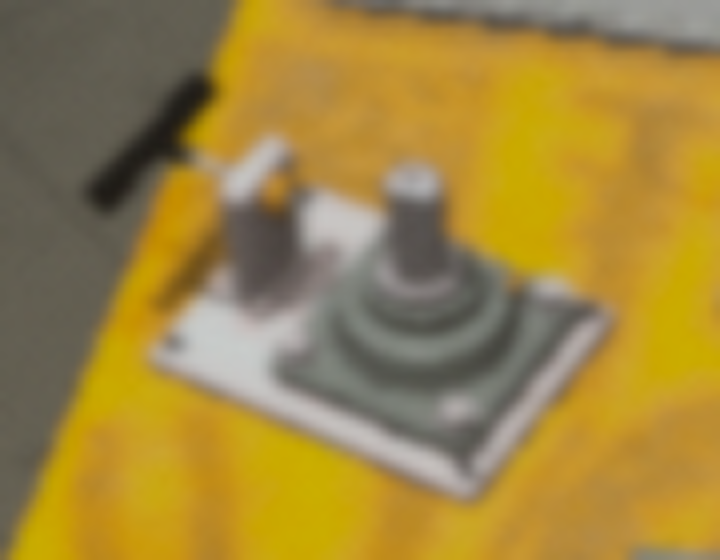

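View pics/t_dr.png

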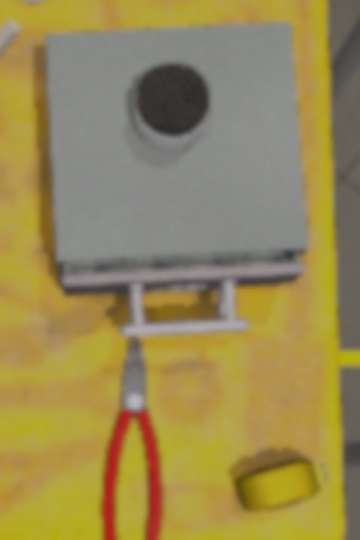

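View pics/s_dr.png

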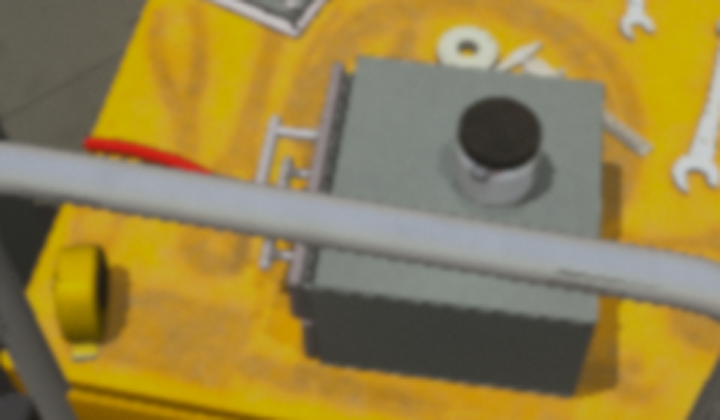

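```bash
python3 - <<'E'
from h import *
import pickle
t,s=pickle.load(open('ts.pkl','rb'))
T=lambda a,b:(170+a/7-.5+.07,225+b/7-.43)
S=lambda a,b:(200+a/8-.44,130+b/8-.44)
print(tri(t,T(280,205),s,S(415,178)))
print(tri(t,T(283,207),s,S(415,178)))
P=[T(240,60),T(485,135),T(370,480),T(125,395)]
Q=[onz(t,*p,.01) for p in P]
for q in Q: print(q)
for a,b in [(0,3),(1,2)]:
    d=Q[b]-Q[a]; print(np.linalg.norm(d),np.degrees(np.arctan2(d[1],d[0])))
for a,b in [(0,1),(3,2)]:
    d=Q[b]-Q[a]; print(np.linalg.norm(d),np.degrees(np.arctan2(d[1],d[0])))
# handle ends, crop x3
H=[(260+a/3,120+b/3) for a,b in [(125,330),(245,326)]]
for h in H: print('h',onz(t,*h,.105))
for p in [(46,36),(290,24),(305,248),(58,262)]: print(onz(t,260+p[0]/3,120+p[1]/3,.125))
print('jar',onz(t,260+172/3,120+98/3,.181))
E
```

```text
(array([0.47939958, 0.10234192, 0.09240147]), np.float64(0.0029047843958773093))
(array([0.47915567, 0.10139861, 0.09308116]), np.float64(0.003950066543980096))
[0.53646103 0.1327041  0.01      ]
[0.50840879 0.04102616 0.01      ]
[0.38286923 0.08092952 0.01      ]
[0.41351019 0.17127619 0.01      ]
0.12885928496072185 162.5823359455316
0.1317287337284277 162.36688822410886
0.09587372802732949 -107.01341844662268
0.09540119497109503 -108.73430151630947
h [ 0.53376871 -0.11894838  0.105     ]
h [ 0.53680982 -0.21443783  0.105     ]
[ 0.77080229 -0.05604524  0.125     ]
[ 0.78044787 -0.25371543  0.125     ]
[ 0.59622362 -0.26048618  0.125     ]
[ 0.58540621 -0.0659439   0.125     ]
jar [ 0.70209747 -0.15326175  0.181     ]
```

Call:
jog_arm(
  moves=[
    [[340,-430,0],[0,0,0],94],
    [[340,-430,0],[0,0,0],94],
    [[340,-430,0],[0,0,0],94],
    [[340,-430,0],[0,0,0],94],
    [[340,-430,0],[0,0,0],94],
  ],
)

```text
time_s: 0.67
ee_pos: [0.269, 0.367, 0.2054]
eef_rot: [3.141, 0.0, 2.886]
force: [1.6, 0.3, 0.5]
grip_width: 0.0935
```

Call:
jog_arm(
  moves=[
    [[210,-266,0],[0,0,0],50],
    [[210,-266,0],[0,0,0],50],
    [[210,-266,0],[0,0,0],50],
    [[210,-266,0],[0,0,0],50],
    [[210,-266,0],[0,0,0],50],
  ],
)

```text
time_s: 1.08
ee_pos: [0.3983, 0.2033, 0.2057]
eef_rot: [3.141, 0.0, 2.886]
force: [0.9, 0.3, 0.2]
grip_width: 0.0641
```

Call:
jog_arm(
  moves=[
    [[80,-102,0],[0,0,0],50],
    [[80,-102,0],[0,0,0],50],
    [[80,-102,0],[0,0,0],50],
    [[80,-102,0],[0,0,0],50],
  ],
)

```text
time_s: 1.42
ee_pos: [0.48, 0.0988, 0.2052]
eef_rot: [-3.141, 0.001, 2.882]
force: [0.6, 0.1, 0.2]
grip_width: 0.0498
```

```bash
python3 - <<'E'
from h import *
w=cam('wrist');print(w['t'],ctrl.get_obs()['ee_pos'],proj(w,[.479,.102,.09]),ctrl.get_obs()['time_s']);save('w1',w['frame'])
import pickle; pickle.dump(w,open('w1.pkl','wb'))
E
```

```text
[0.41560349 0.11604042 0.38516873] [0.47902228 0.10026337 0.20503725] [286.11271554 202.56709512] 1.4667
```

View pics/w1.png

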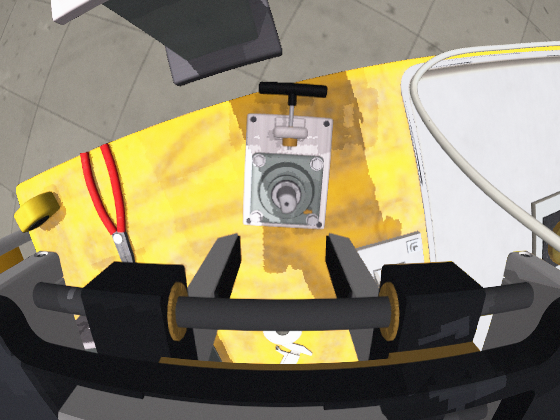

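```bash
python3 - <<'E'
from h import *
import pickle
w=pickle.load(open('w1.pkl','rb'))
crop('w1c',w['frame'],235,75,345,235,5); crop('w1d',w['frame'],260,165,315,220,14)
E
```

```text
(no output)
```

View pics/w1c.png

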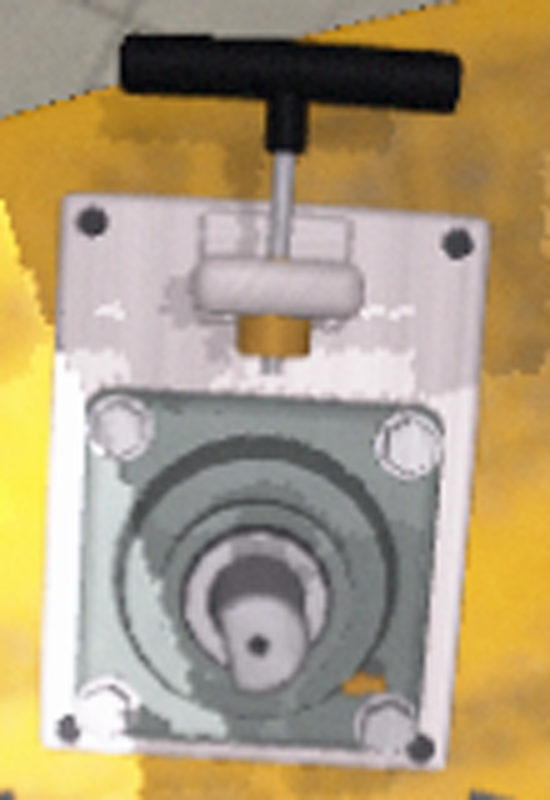

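View pics/w1d.png

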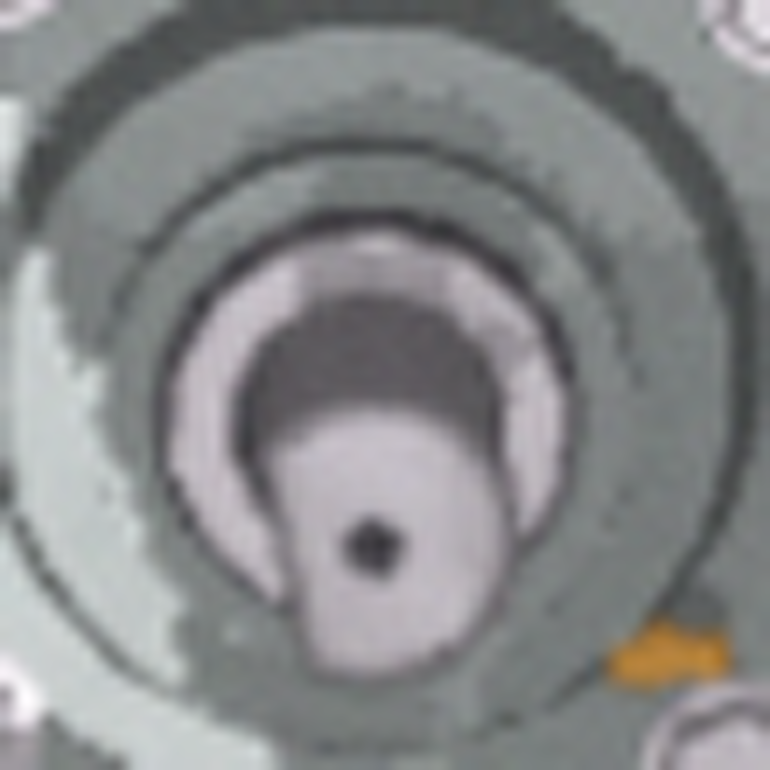

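```bash
python3 - <<'E'
from h import *
import pickle
w=pickle.load(open('w1.pkl','rb'))
print(onz(w,286.1,203.6,.09))
W=lambda a,b:(235+a/5-.4,75+b/5-.4)
Q=[onz(w,*W(*p),.008) for p in [(92,222),(457,243),(420,748),(69,729)]]
for a,b in [(3,0),(2,1),(3,2),(0,1)]:
    d=Q[b]-Q[a]; print(np.linalg.norm(d),np.degrees(np.arctan2(d[1],d[0])))
q=onz(w,*W(272,358),.056);k=onz(w,*W(283,165),.056);print('key',q,k,np.degrees(np.arctan2(*(k-q)[1::-1])))
c=onz(w,286.1,203.6,.09);print(np.degrees(np.arctan2(*(q-c)[1::-1])),np.degrees(np.arctan2(*(k-c)[1::-1])))
D=lambda a,b:onz(w,260+a/14-.46,165+b/14-.46,.09)
d=D(315,655)-D(273,460);print(np.degrees(np.arctan2(d[1],d[0])))
# washer centre
print(D(368,400), onz(w,260+368/14-.46,165+400/14-.46,.05))
print(ctrl.get_obs()['eef_rot'])
E
```

```text
[0.47994806 0.10173801 0.09      ]
0.1207797253208933 161.64329416416712
0.12089876538492292 162.05988659911358
0.08509238062477442 71.90572484910398
0.08421396950146078 71.9872791392667
key [0.43079123 0.11804927 0.056     ] [0.39351516 0.13018267 0.056     ] 161.96987182322604
161.64308277144286 161.78386738718055
-3.10729129657084
[0.47028446 0.10402294 0.09      ] [0.47769459 0.10239438 0.05      ]
[-3.14111605e+00 -2.69674298e-04  2.88168417e+00]
```

Call:
jog_arm(
  moves=[
    [[0.7,1.5,-40],[0,0,1.4],50],
    [[0.7,1.5,-80],[0,0,2.36],50],
    [[0.7,1.5,-110],[0,0,2.36],50],
    [[0.7,1.5,-140],[0,0,2.36],50],
    [[0.7,1.5,-140],[0,0,2.36],50],
  ],
)

```text
time_s: 1.88
ee_pos: [0.4749, 0.1051, 0.0608]
eef_rot: [-3.14, -0.008, 3.093]
force: [-0.9, 0.5, -1.0]
grip_width: 0.0498
```

Call:
jog_arm(
  moves=[
    [[0,0,0],[0,0,0],10],
    [[0,0,0],[0,0,0],10],
    [[0,0,0],[0,0,0],10],
    [[0,0,0],[0,0,0],10],
    [[0,0,0],[0,0,0],10],
  ],
  squeeze=15,
)

```text
time_s: 2.3
ee_pos: [0.4787, 0.1048, 0.0666]
eef_rot: [3.141, 0.002, 3.092]
force: [0.3, 0.3, -0.2]
grip_width: 0.0202
```

Call:
jog_arm(
  moves=[
    [[0,0,0],[0,0,0],10],
    [[0,0,0],[0,0,0],10],
  ],
)

```text
time_s: 2.47
ee_pos: [0.4786, 0.1039, 0.0665]
eef_rot: [-3.14, 0.001, 3.092]
force: [-1.6, -7.9, 7.7]
grip_width: 0.0161
```

Call:
jog_arm(
  moves=[
    [[0,-0.5,0],[0,0,0],10],
    [[0,-0.5,0],[0,0,0],10],
  ],
  squeeze=20,
)

```text
time_s: 2.63
ee_pos: [0.4786, 0.1038, 0.0665]
eef_rot: [-3.141, 0.001, 3.092]
force: [-2.1, -2.6, 6.8]
grip_width: 0.0162
```

Call:
jog_arm(
  moves=[
    [[0.2,0,0],[0,0,-1.2],10],
    [[0.5,-0.1,0],[0,0,-2.4],10],
    [[0.8,-0.2,0],[0,0,-3.6],10],
    [[1.1,-0.3,0],[0,0,-4.8],10],
    [[1.3,-0.4,0],[0,0,-6],10],
  ],
)

```text
time_s: 3.05
ee_pos: [0.4797, 0.1041, 0.0665]
eef_rot: [3.141, 0.0, 2.563]
force: [-4.0, 3.6, 8.0]
grip_width: 0.016
```

Call:
jog_arm(
  moves=[
    [[0.1,-0.1,0],[0,0,-1.2],10],
    [[0.2,-0.3,0],[0,0,-2.4],10],
    [[0.4,-0.4,0],[0,0,-3.6],10],
    [[0.5,-0.6,0],[0,0,-4.8],10],
    [[0.6,-0.7,0],[0,0,-6],10],
  ],
)

```text
time_s: 3.47
ee_pos: [0.4807, 0.1039, 0.0665]
eef_rot: [3.139, -0.0, 2.039]
force: [0.4, 5.9, 4.4]
grip_width: 0.0163
```

Call:
jog_arm(
  moves=[
    [[0.1,0.4,0],[0,0,-1.2],10],
    [[0.1,0.2,0],[0,0,-2.4],10],
    [[0.1,0,0],[0,0,-3.6],10],
    [[0.2,-0.1,0],[0,0,-4.8],10],
    [[0.2,-0.2,0],[0,0,-6],10],
  ],
)

```text
time_s: 3.88
ee_pos: [0.4815, 0.1032, 0.0665]
eef_rot: [3.138, -0.001, 1.516]
force: [5.3, 3.2, 1.1]
grip_width: 0.016
```

Call:
jog_arm(
  moves=[
    [[0,-0.1,0],[0,0,-1],10],
    [[0,-0.2,0],[0,0,-2],10],
    [[0,-0.4,0],[0,0,-3.05],10],
    [[0,-0.4,0],[0,0,-3.05],10],
    [[0,-0.4,0],[0,0,-3.05],10],
  ],
)

```text
time_s: 4.3
ee_pos: [0.4818, 0.1027, 0.0666]
eef_rot: [3.138, -0.002, 1.254]
force: [6.4, 2.4, -0.5]
grip_width: 0.0161
```

```bash
python3 - <<'E'
from h import *
w=cam('wrist');o=ctrl.get_obs();print(o['ee_pos'],np.degrees(o['eef_rot']),o['force'],o['moment'],o['grip_width'],o['qpos'],proj(w,[.479,.102,.09]))
save('w2',w['frame'])
E
```

```text
[0.48177137 0.10274402 0.06652979] [ 1.79791437e+02 -1.17466408e-01  7.18714843e+01] [8.03062332 2.00581406 0.51822933] [ 0.31075156 -1.10565461 -0.02231862] 0.015969987135197324 [1.35607850e-01 3.40707581e-01 1.82266060e+00 3.07501885e-04
 9.74054490e-01 4.51841598e-01] [277.93875562 266.06003923]
```

View pics/w2.png

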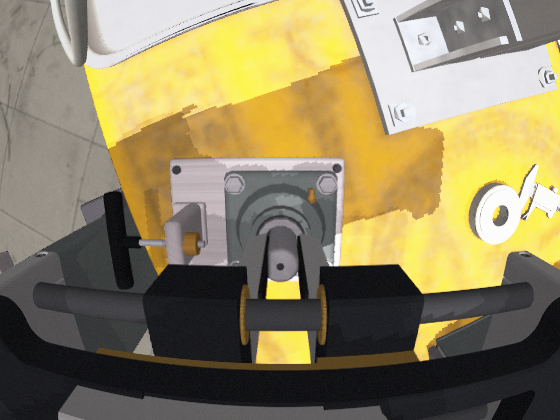

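Call:
jog_arm(
  moves=[
    [[0.7,0.2,0],[0,0,0],10],
    [[0.7,0.2,0],[0,0,0],10],
    [[0.7,0.2,0],[0,0,0],10],
  ],
)

```text
time_s: 4.6
ee_pos: [0.4818, 0.1028, 0.0665]
eef_rot: [3.139, -0.001, 1.255]
force: [1.1, 1.5, 6.0]
grip_width: 0.0162
```

Call:
jog_arm(
  moves=[
    [[-1,0,0],[0,0,0],50],
    [[-1,0,0],[0,0,0],50],
    [[-1,0,30],[0,0,0],50],
    [[-1,0,70],[0,0,0],50],
    [[-1,0,110],[0,0,0],50],
  ],
)

```text
time_s: 5.02
ee_pos: [0.479, 0.1025, 0.1763]
eef_rot: [-3.139, 0.001, 1.255]
force: [1.0, 0.9, 0.3]
grip_width: 0.0459
```

Call:
jog_arm(
  moves=[
    [[0,0,30],[0,0,0],50],
    [[0,0,30],[0,0,0],50],
    [[0,0,30],[0,0,0],50],
  ],
)

```text
time_s: 5.27
ee_pos: [0.4802, 0.1027, 0.2065]
eef_rot: [3.139, -0.001, 1.255]
force: [0.1, 0.3, -0.9]
grip_width: 0.0495
```

```bash
python3 - <<'E'
from h import *
w=cam('wrist');o=ctrl.get_obs();print(o['ee_pos'],np.degrees(o['eef_rot']),o['time_s'],proj(w,[.48,.102,.09]))
save('w3',w['frame'])
import pickle; pickle.dump(w,open('w3.pkl','wb'))
u,v=proj(w,[.48,.102,.09]).astype(int);print(u,v)
crop('w3c',w['frame'],u-40,v-40,u+40,v+30,9)
E
```

```text
[0.47963636 0.10259629 0.20499246] [-1.79976927e+02  1.12046672e-02  7.18939036e+01] 5.3167 [282.55234177 204.96534711]
282 204
```

View pics/w3c.png

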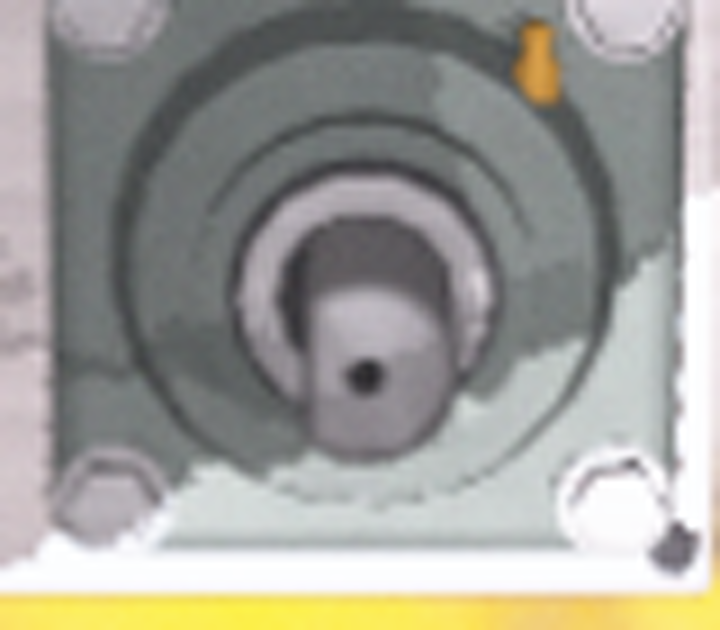

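Call:
jog_arm(
  moves=[
    [[55,-269,0],[0,0,4.12],50],
    [[55,-269,0],[0,0,4.12],50],
    [[55,-269,0],[0,0,4.12],50],
    [[55,-269,0],[0,0,4.12],50],
    [[55,-269,0],[0,0,4.12],40],
  ],
)

```text
time_s: 5.73
ee_pos: [0.5183, -0.0885, 0.2036]
eef_rot: [-3.139, -0.001, 1.617]
force: [0.9, 0.1, -0.2]
grip_width: 0.046
```

Call:
jog_arm(
  moves=[
    [[14,-66,0],[0,0,0],28],
    [[14,-66,0],[0,0,0],28],
    [[14,-66,0],[0,0,0],28],
    [[14,-66,0],[0,0,0],28],
  ],
)

```text
time_s: 6.07
ee_pos: [0.5322, -0.1536, 0.2033]
eef_rot: [-3.138, -0.001, 1.612]
force: [1.4, 0.5, -0.5]
grip_width: 0.0281
```

```bash
python3 - <<'E'
from h import *
w=cam('wrist');o=ctrl.get_obs();print(o['ee_pos'],np.degrees(o['eef_rot']),o['time_s'],proj(w,[.535,-.167,.105]))
save('w4',w['frame'])
import pickle; pickle.dump(w,open('w4.pkl','wb'))
E
```

```text
[ 0.53229395 -0.15255855  0.20374778] [-1.79842607e+02 -7.36921647e-02  9.24505158e+01] 6.1167 [285.73382357 223.54719556]
```

View pics/w4.png

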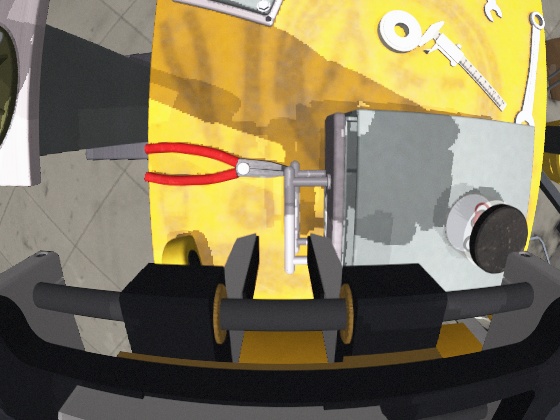

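```bash
python3 - <<'E'
from h import *
import pickle
w=pickle.load(open('w4.pkl','rb'))
crop('w4c',w['frame'],230,140,380,290,5)
a=onz(w,292.5,168,.1);b=onz(w,291,270,.1);print(a,b,(a+b)/2,np.degrees(np.arctan2(*(a-b)[1::-1])))
a=onz(w,346,115,.125);b=onz(w,347,250,.125);print(a,b,np.degrees(np.arctan2(*(a-b)[1::-1])))
E
```

```text
[ 0.53881653 -0.11779756  0.1       ] [ 0.54210838 -0.21423389  0.1       ] [ 0.54046245 -0.16601572  0.1       ] 91.95503133718945
[ 0.57869853 -0.07021623  0.125     ] [ 0.58826635 -0.18280778  0.125     ] 94.85722145617385
```

View pics/w4c.png

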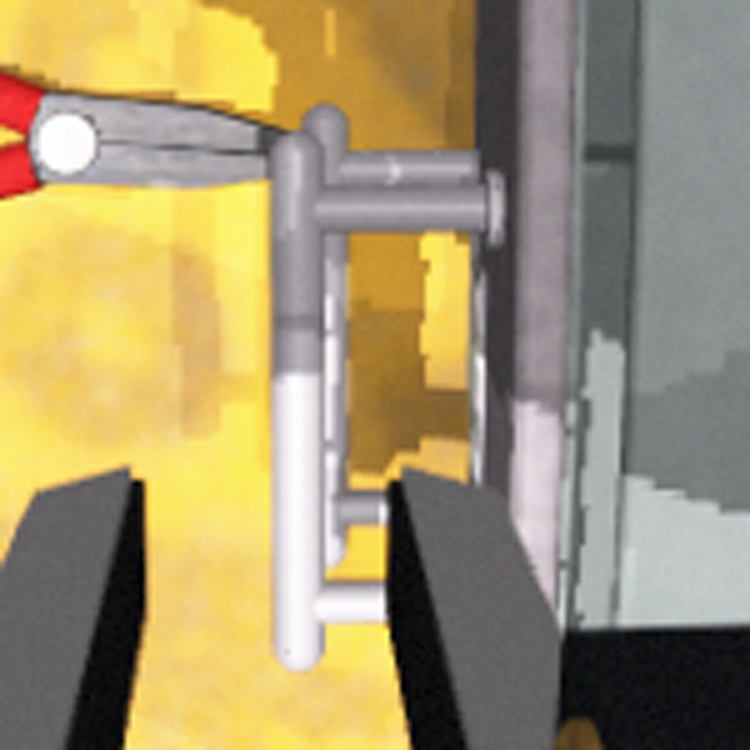

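Call:
jog_arm(
  moves=[
    [[5.7,-13.4,-30],[0,0,0],28],
    [[5.7,-13.4,-65],[0,0,0],28],
    [[5.7,-13.4,-95],[0,0,0],28],
    [[5.7,-13.4,-117],[0,0,0],28],
    [[5.7,-13.4,-117],[0,0,0],28],
  ],
)

```text
time_s: 6.53
ee_pos: [0.5362, -0.164, 0.0836]
eef_rot: [-3.134, -0.003, 1.616]
force: [-0.1, -0.2, -0.8]
grip_width: 0.0276
```

Call:
jog_arm(
  moves=[
    [[0,0,0],[0,0,0],5],
    [[0,0,0],[0,0,0],5],
    [[0,0,0],[0,0,0],5],
    [[0,0,0],[0,0,0],5],
  ],
  squeeze=20,
)

```text
time_s: 6.87
ee_pos: [0.5393, -0.1661, 0.0902]
eef_rot: [3.139, 0.001, 1.615]
force: [-1.2, 2.7, 6.4]
grip_width: 0.0091
```

Call:
jog_arm(
  moves=[
    [[-20,-0.9,0],[0,0,0],5],
    [[-45,-2,0],[0,0,0],5],
    [[-70,-3,0],[0,0,0],5],
    [[-95,-4.1,0],[0,0,0],5],
    [[-115,-5,0],[0,0,0],5],
  ],
)

```text
time_s: 7.28
ee_pos: [0.4234, -0.1719, 0.0901]
eef_rot: [3.138, 0.002, 1.614]
force: [2.9, -3.3, 5.5]
grip_width: 0.0094
```

Call:
jog_arm(
  moves=[
    [[-5,-0.2,0],[0,0,0],5],
    [[-9,-0.4,0],[0,0,0],5],
    [[-13,-0.6,0],[0,0,0],5],
    [[-16,-0.8,0],[0,0,0],5],
  ],
)

```text
time_s: 7.62
ee_pos: [0.4088, -0.1727, 0.0901]
eef_rot: [3.138, 0.002, 1.614]
force: [2.0, -0.8, 9.7]
grip_width: 0.0088
```

Call:
jog_arm(
  moves=[
    [[-2,-0.1,0],[0,0,0],5],
    [[-4,-0.2,0],[0,0,0],5],
    [[-5,-0.3,0],[0,0,0],5],
    [[-5,-0.3,0],[0,0,0],5],
  ],
)

```text
time_s: 7.95
ee_pos: [0.4049, -0.1729, 0.0901]
eef_rot: [3.136, 0.002, 1.614]
force: [8.5, 1.2, 5.5]
grip_width: 0.0094
```

Call:
jog_arm(
  moves=[
    [[0.6,0,0],[0,0,0],26],
    [[0.6,0,0],[0,0,0],26],
    [[0.6,0,20],[0,0,0],26],
    [[0.6,0,60],[0,0,0],26],
    [[10,0,100],[0,0,0],50],
  ],
)

```text
time_s: 8.37
ee_pos: [0.4111, -0.1718, 0.189]
eef_rot: [-3.138, -0.002, 1.614]
force: [0.3, 0.2, -0.2]
grip_width: 0.0297
```

Call:
jog_arm(
  moves=[
    [[30,0,25],[0,0,0],60],
    [[60,0,50],[0,0,0],60],
    [[90,0,50],[0,0,0],60],
    [[90,0,50],[0,0,0],60],
    [[90,0,50],[0,0,0],60],
  ],
)

```text
time_s: 8.78
ee_pos: [0.503, -0.172, 0.2375]
eef_rot: [-3.14, -0.001, 1.615]
force: [-0.4, 0.7, -0.5]
grip_width: 0.0591
```

```bash
python3 - <<'E'
from h import *
w=cam('wrist');o=ctrl.get_obs();print(o['ee_pos'],np.degrees(o['eef_rot']),o['time_s'])
save('w5',w['frame'])
t=cam('top');crop('t5',t['frame'],260,120,380,300,3)
import pickle; pickle.dump((w,t),open('w5.pkl','wb'))
E
```

```text
[ 0.50223446 -0.17208896  0.23756278] [-1.79889826e+02 -4.58343835e-02  9.25186667e+01] 8.8333
```

View pics/w5.png

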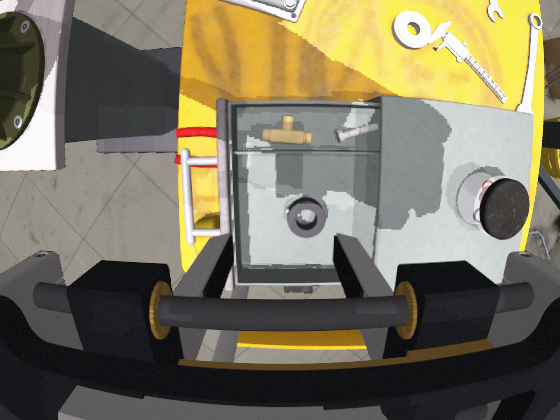

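```bash
python3 - <<'E'
from h import *
import pickle
w,t=pickle.load(open('w5.pkl','rb'))
crop('w5c',w['frame'],275,185,340,250,12)
crop('w5d',w['frame'],215,85,400,300,3)
print(onz(w,306.5,214,.091))
E
```

```text
[ 0.52793075 -0.1880966   0.091     ]
```

View pics/w5c.png

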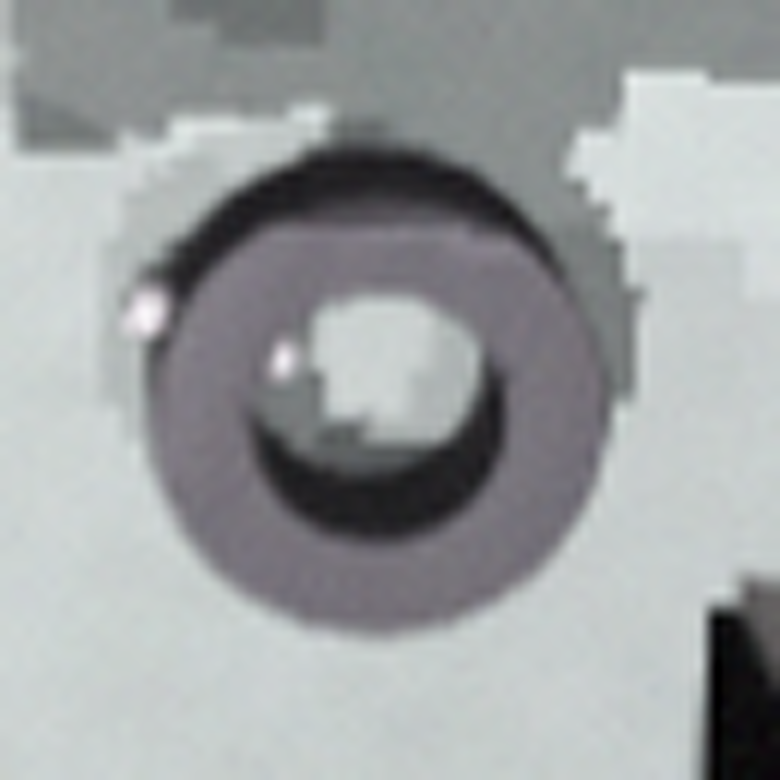

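View pics/w5d.png

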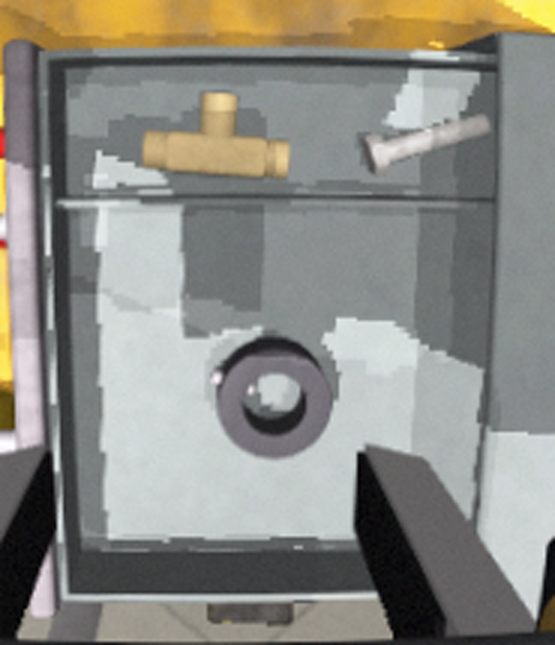

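```bash
python3 - <<'E'
from h import *
import pickle
w,t=pickle.load(open('w5.pkl','rb'))
P=lambda a,b,z:onz(w,275+a/12-.46,185+b/12-.46,z)
c=P(378,408,.091);c2=P(377,417,.091);o=P(140,308,.080);i=P(283,358,.080)
print(c,c2,o,i)
for a,b in[(i,o),(c,o),(c,i)]: print(np.degrees(np.arctan2(*(b-a)[1::-1])),np.linalg.norm((b-a)[:2]))
for e in [(148,408),(608,408),(380,633)]: print(P(*e,.091))
D=lambda a,b,z:onz(w,215+a/3-.33,85+b/3-.33,z)
print('divider',D(60,203,.085),D(490,203,.085),'rightwall',D(80,590,.111),'front',D(52,300,.118),D(65,600,.118))
print('unit front top',D(497,45,.125),D(490,430,.125))
E
```

```text
[ 0.52775571 -0.19299527  0.091     ] [ 0.52771932 -0.19380832  0.091     ] [ 0.50688046 -0.18768487  0.08      ] [ 0.51986915 -0.19170385  0.08      ]
162.80681027472588 0.013596254218615076
165.7274311074925 0.021540104146295952
170.70043048145246 0.007991593397255782
[ 0.5077951 -0.1938845  0.091    ]
[ 0.54787915 -0.19212481  0.091     ]
[ 0.52924715 -0.21355118  0.091     ]
divider [ 0.45108456 -0.1277457   0.085     ] [ 0.60009316 -0.11981899  0.085     ] rightwall [ 0.46296804 -0.25905372  0.111     ] front [ 0.45413678 -0.15602457  0.118     ] [ 0.45860296 -0.25977774  0.118     ]
unit front top [ 0.58729838 -0.06908457  0.125     ] [ 0.59566264 -0.19041732  0.125     ]
```

Call:
jog_arm(
  moves=[
    [[12,-10,0],[0,0,1.4],60],
    [[25.5,-21.4,0],[0,0,2.8],60],
    [[25.5,-21.4,0],[0,0,4.2],60],
    [[25.5,-21.4,0],[0,0,5.6],60],
    [[25.5,-21.4,0],[0,0,7],60],
  ],
)

```text
time_s: 9.3
ee_pos: [0.5273, -0.194, 0.2383]
eef_rot: [-3.141, -0.001, 2.23]
force: [-0.1, -0.0, 0.8]
grip_width: 0.0597
```

Call:
jog_arm(
  moves=[
    [[0,0,0],[0,0,1.4],60],
    [[0,0,0],[0,0,2.8],60],
    [[0,0,0],[0,0,4.2],60],
    [[0,0,0],[0,0,5.6],60],
    [[0,0,0],[0,0,7],60],
  ],
)

```text
time_s: 9.72
ee_pos: [0.5272, -0.1938, 0.2385]
eef_rot: [-3.142, -0.0, 2.842]
force: [0.6, -0.1, -0.7]
grip_width: 0.0601
```

Call:
jog_arm(
  moves=[
    [[0,0,0],[0,0,0.7],60],
    [[0,0,0],[0,0,0.7],60],
    [[0,0,0],[0,0,0.7],60],
  ],
)

```text
time_s: 9.97
ee_pos: [0.5275, -0.1938, 0.2386]
eef_rot: [3.142, -0.0, 2.894]
force: [0.0, -0.7, 0.5]
grip_width: 0.0604
```

```bash
python3 - <<'E'
from h import *
w=cam('wrist');o=ctrl.get_obs();print(o['ee_pos'],np.degrees(o['eef_rot']),o['time_s'])
save('w6',w['frame'])
import pickle; pickle.dump(w,open('w6.pkl','wb'))
u,v=proj(w,[.5278,-.1935,.091]).astype(int);print(u,v,proj(w,[.5278,-.1935,.091]))
crop('w6c',w['frame'],u-32,v-32,u+33,v+33,12)
E
```

```text
[ 0.52766475 -0.1937862   0.23855772] [ 1.79999569e+02 -4.65547548e-03  1.65825548e+02] 10.0167
283 197 [283.33265155 197.8097572 ]
```

View pics/w6.png

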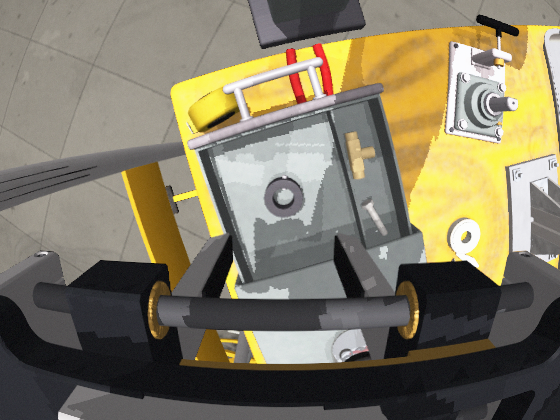

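View pics/w6c.png

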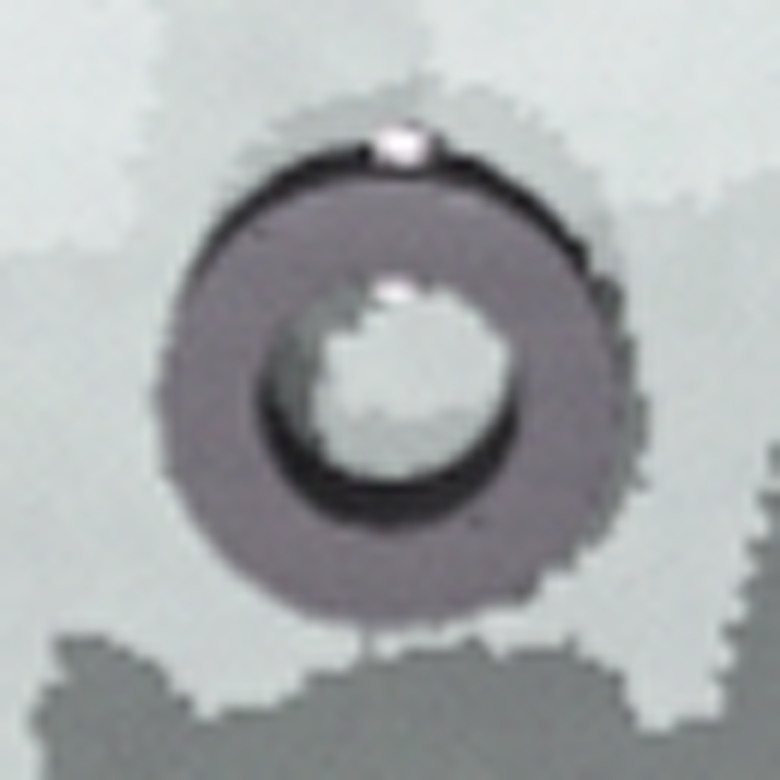

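```bash
python3 - <<'E'
from h import *
import pickle
w=pickle.load(open('w6.pkl','rb'))
P=lambda a,b,z:onz(w,251+a/12-.46,165+b/12-.46,z)
c=P(391,402,.091);o=P(402,138,.080);i=P(393,290,.080);b=P(391,405,.091)
print(c,P(160,402,.091),P(628,402,.091),P(391,623,.091))
for a,b in[(i,o),(c,o),(c,i)]: print(np.degrees(np.arctan2(*(b-a)[1::-1])),np.linalg.norm((b-a)[:2]))
E
```

```text
[ 0.52798163 -0.19376772  0.091     ] [ 0.52312209 -0.2129753   0.091     ] [ 0.53294285 -0.17405259  0.091     ] [ 0.54696385 -0.19855548  0.091     ]
162.51305469959001 0.01352941969908576
163.24633499625367 0.021346229522478635
164.51508259963782 0.007819834964326288
```

Call:
jog_arm(
  moves=[
    [[0.2,0,-40],[0,0,-0.5],58],
    [[0.2,0,-80],[0,0,-0.5],58],
    [[0.2,0,-120],[0,0,-0.5],58],
    [[0.2,0,-145],[0,0,-0.5],58],
    [[0.2,0,-162],[0,0,-0.5],58],
  ],
)

```text
time_s: 10.43
ee_pos: [0.5268, -0.1932, 0.0734]
eef_rot: [3.141, -0.004, 2.851]
force: [1.0, -0.3, 0.0]
grip_width: 0.0582
```

Call:
jog_arm(
  moves=[
    [[0,0,0],[0,0,0],58],
    [[0,0,0],[0,0,0],58],
    [[0,0,0],[0,0,0],58],
  ],
)

```text
time_s: 10.68
ee_pos: [0.5289, -0.1941, 0.078]
eef_rot: [-3.141, 0.002, 2.853]
force: [-0.0, -1.1, 0.2]
grip_width: 0.058
```

Call:
jog_arm(
  moves=[
    [[-0.5,0,-4.5],[0,0,0],58],
    [[-0.5,0,-4.5],[0,0,0],58],
    [[-0.5,0,-4.5],[0,0,0],58],
  ],
)

```text
time_s: 10.93
ee_pos: [0.528, -0.1938, 0.0725]
eef_rot: [-3.141, 0.001, 2.853]
force: [-0.0, 0.3, -0.5]
grip_width: 0.0575
```

Call:
jog_arm(
  moves=[
    [[0,0,0],[0,0,0],30],
    [[0,0,0],[0,0,0],30],
    [[0,0,0],[0,0,0],30],
    [[0,0,0],[0,0,0],30],
    [[0,0,0],[0,0,0],30],
  ],
  squeeze=30,
)

```text
time_s: 11.35
ee_pos: [0.5279, -0.1938, 0.0721]
eef_rot: [-3.142, 0.0, 2.854]
force: [-0.8, 0.1, 2.0]
grip_width: 0.0391
```

Call:
jog_arm(
  moves=[
    [[0,0,25],[0,0,0],30],
    [[0,0,60],[0,0,0],30],
    [[0,0,100],[0,0,0],30],
    [[0,0,140],[0,0,0],30],
    [[-5,30,140],[0,0,0],30],
  ],
)

```text
time_s: 11.77
ee_pos: [0.5252, -0.1672, 0.2195]
eef_rot: [-3.14, 0.011, 2.85]
force: [1.4, 0.3, -0.3]
grip_width: 0.039
```

Call:
jog_arm(
  moves=[
    [[-43,265.8,0],[0,0,0],30],
    [[-43,265.8,0],[0,0,0],30],
    [[-43,265.8,0],[0,0,0],30],
    [[-43,265.8,0],[0,0,0],30],
    [[-43,265.8,0],[0,0,0],30],
  ],
)

```text
time_s: 12.18
ee_pos: [0.4887, 0.0437, 0.2119]
eef_rot: [-3.142, -0.0, 2.853]
force: [0.1, -0.3, -1.7]
grip_width: 0.0391
```

Call:
jog_arm(
  moves=[
    [[-9.7,59.8,0],[0,0,-0.28],30],
    [[-9.7,59.8,0],[0,0,-0.28],30],
    [[-9.7,59.8,0],[0,0,-0.28],30],
    [[-9.7,59.8,0],[0,0,-0.28],30],
  ],
)

```text
time_s: 12.52
ee_pos: [0.4796, 0.1024, 0.2118]
eef_rot: [-3.141, -0.0, 2.831]
force: [0.1, -0.4, -1.5]
grip_width: 0.039
```

```bash
python3 - <<'E'
from h import *
w=cam('wrist');o=ctrl.get_obs();print(o['ee_pos'],np.degrees(o['eef_rot']),o['time_s'],o['force'])
save('w7',w['frame'])
import pickle; pickle.dump(w,open('w7.pkl','wb'))
print(proj(w,o['ee_pos']+[0,0,.019]),proj(w,[.48,.102,.09]))
E
```

```text
[0.47983179 0.10153961 0.21179786] [-1.79980959e+02 -1.10917883e-02  1.62138921e+02] 12.5667 [-0.39579668 -0.09178751 -1.62314148]
[281.51016876 260.68960709] [282.72229892 203.51799036]
```

View pics/w7.png

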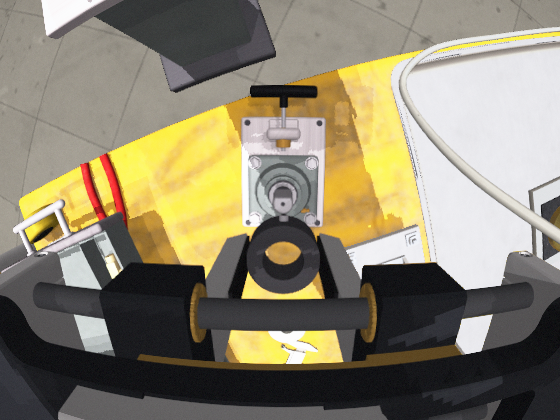

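```bash
python3 - <<'E'
from h import *
import pickle
w=pickle.load(open('w7.pkl','rb'))
crop('w7c',w['frame'],235,180,330,300,6)
E
```

```text
(no output)
```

View pics/w7c.png

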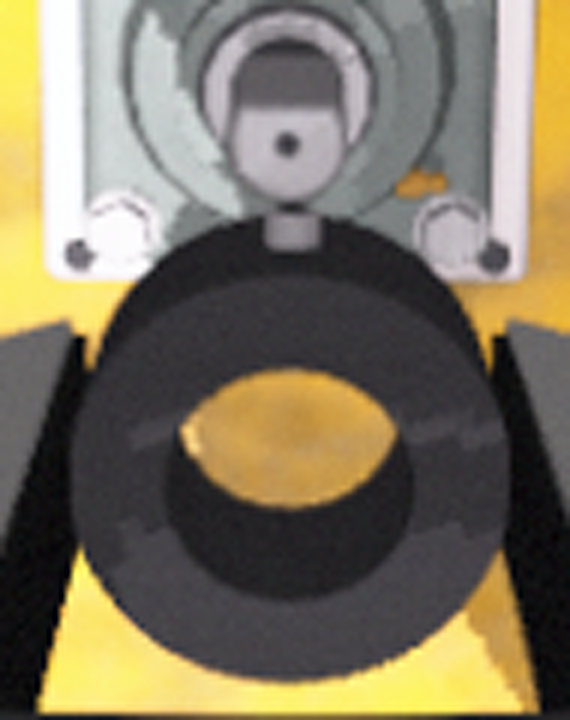

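```bash
python3 - <<'E'
from h import *
import pickle
w=pickle.load(open('w7.pkl','rb'))
P=lambda a,b,z:onz(w,235+a/6-.42,180+b/6-.42,z)
z=.2308
pts=[P(a,b,z)[:2]*1000 for a,b in [(72,470),(510,470),(291,682),(291,275),(130,620),(450,620)]]
A=np.array([[2*x,2*y,1] for x,y in pts]);b=np.array([x*x+y*y for x,y in pts])
s=np.linalg.lstsq(A,b,rcond=None)[0];print('outer c',s[:2],np.sqrt(s[2]+s[0]**2+s[1]**2))
pts=[P(a,b,z)[:2]*1000 for a,b in [(166,485),(414,485),(290,602),(200,570),(380,570)]]
A=np.array([[2*x,2*y,1] for x,y in pts]);b=np.array([x*x+y*y for x,y in pts])
s=np.linalg.lstsq(A,b,rcond=None)[0];print('bore c',s[:2],np.sqrt(s[2]+s[0]**2+s[1]**2))
print('shaft',P(287,144,.09), 'tcp',ctrl.get_obs()['ee_pos'])
q=P(293,230,z-.011);print('screw',q)
E
```

```text
outer c [480.19640599 102.26759238] 19.709966430865595
bore c [480.56927398 102.08931686] 11.103727972930594
shaft [0.47996787 0.10170177 0.09      ] tcp [0.47983179 0.10153961 0.21179786]
screw [0.46039477 0.10883824 0.2198    ]
```

Call:
jog_arm(
  moves=[
    [[0,0,-35],[0,0,0],30],
    [[0,0,-70],[0,0,0],30],
    [[0,0,-95],[0,0,0],30],
    [[0,0,-108],[0,0,0],30],
    [[0,0,-108],[0,0,0],30],
  ],
  squeeze=35,
)

```text
time_s: 12.98
ee_pos: [0.4786, 0.1002, 0.1011]
eef_rot: [-3.139, -0.005, 2.827]
force: [-1.1, 0.3, -2.1]
grip_width: 0.0393
```

Call:
jog_arm(
  moves=[
    [[0,0,0],[0,0,0],30],
    [[0,0,0],[0,0,0],30],
    [[0,0,0],[0,0,0],30],
  ],
)

```text
time_s: 13.23
ee_pos: [0.4806, 0.1014, 0.1052]
eef_rot: [3.141, 0.002, 2.829]
force: [0.6, -0.4, -1.5]
grip_width: 0.0388
```

```bash
python3 - <<'E'
from h import *
w=cam('wrist');o=ctrl.get_obs();print(o['ee_pos'],np.degrees(o['eef_rot']),o['time_s'],o['force'])
save('w8',w['frame'])
crop('w8c',w['frame'],235,180,330,300,6)
t=cam('top');crop('t8',t['frame'],170,215,260,305,6)
s=cam('side');crop('s8',s['frame'],200,120,300,200,7)
E
```

```text
[0.48050368 0.10153826 0.10509879] [1.79952371e+02 1.01323937e-01 1.62073448e+02] 13.2833 [ 0.50366281  0.19891788 -1.85105796]
```

View pics/w8c.png

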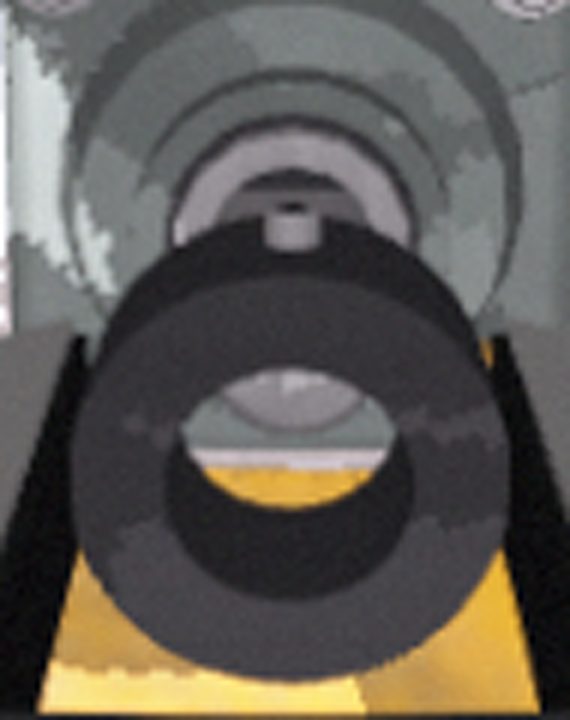

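View pics/s8.png

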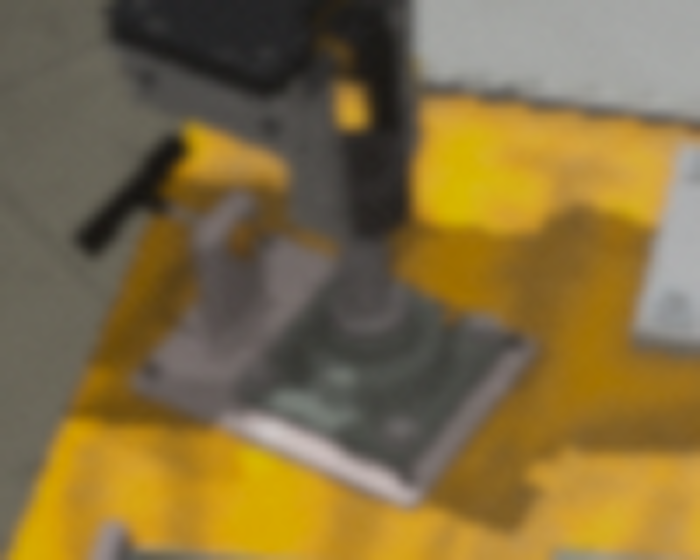

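```bash
python3 - <<'E'
from h import *
w=cam('wrist');o=ctrl.get_obs();print(o['ee_pos'],o['time_s'])
P=lambda a,b,z:onz(w,235+a/6-.42,180+b/6-.42,z)
d=np.array([np.cos(np.radians(-17.9)),np.sin(np.radians(-17.9)),0])
print('shaft c if r10@.088',P(292,428,.088)-10*d,'r8@.09',P(292,428,.09)-8*d)
z=o['ee_pos'][2]+.019
for q in [(291,682,20),(290,602,11)]: print(P(*q[:2],z)-q[2]*d)
print(P(72,470,z),P(510,470,z))
E
```

```text
[0.48012884 0.10171023 0.10454873] 13.4333
shaft c if r10@.088 [-9.02754335  3.17282592  0.088     ] r8@.09 [-7.12508432  2.55834556  0.09      ]
[-18.53225429   6.24262288   0.12354873]
[-9.97588716  3.47889497  0.12354873]
[0.47332248 0.08345515 0.12354873] [0.48534553 0.12063969 0.12354873]
```

Call:
jog_arm(
  moves=[
    [[-0.6,0.3,-4],[0,0,0],30],
    [[-0.6,0.3,-8],[0,0,0],30],
    [[-0.6,0.3,-12],[0,0,0],30],
    [[-0.6,0.3,-14],[0,0,0],30],
    [[-0.6,0.3,-14],[0,0,0],30],
  ],
)

```text
time_s: 13.85
ee_pos: [0.4789, 0.102, 0.0892]
eef_rot: [-3.141, -0.001, 2.829]
force: [-0.1, -0.6, -1.3]
grip_width: 0.0389
```

Call:
jog_arm(
  moves=[
    [[0,0,-3],[0,0,0],30],
    [[0,0,-6],[0,0,0],30],
    [[0,0,-9],[0,0,0],30],
    [[0,0,-12],[0,0,0],30],
    [[0,0,-12],[0,0,0],30],
  ],
)

```text
time_s: 14.27
ee_pos: [0.479, 0.102, 0.0773]
eef_rot: [-3.141, -0.001, 2.829]
force: [1.1, 0.1, -2.2]
grip_width: 0.0388
```

Call:
jog_arm(
  moves=[
    [[0,0,-5],[0,0,0],30],
    [[0,0,-10],[0,0,0],30],
    [[0,0,-15],[0,0,0],30],
    [[0,0,-20],[0,0,0],30],
    [[0,0,-20],[0,0,0],30],
  ],
)

```text
time_s: 14.68
ee_pos: [0.4787, 0.1019, 0.0568]
eef_rot: [-3.141, -0.002, 2.829]
force: [-0.9, 0.1, -1.0]
grip_width: 0.0392
```

```bash
python3 - <<'E'
from h import *
w=cam('wrist');o=ctrl.get_obs();print(o['ee_pos'],np.degrees(o['eef_rot']),o['time_s'],o['force'])
save('w9',w['frame']);crop('w9c',w['frame'],225,160,340,300,5)
E
```

```text
[0.47896659 0.10197755 0.05733881] [-1.79971183e+02 -5.69634047e-02  1.62096527e+02] 14.7333 [-0.14415431  0.06723461 -1.85973377]
```

View pics/w9c.png

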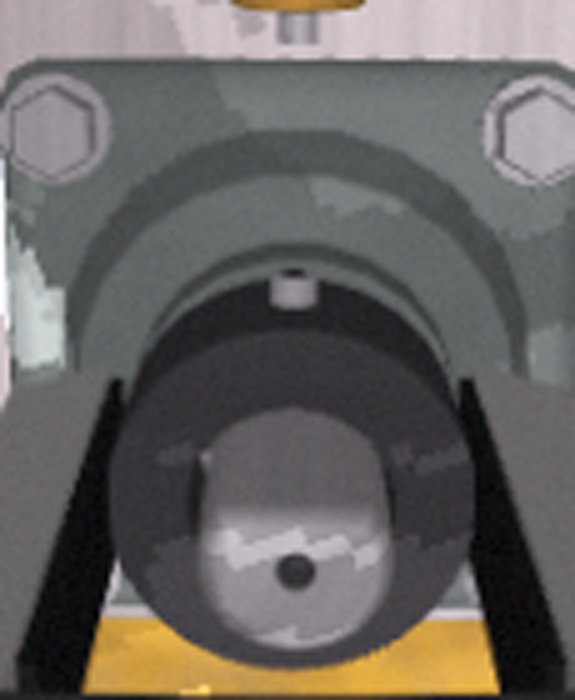

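Call:
jog_arm(
  moves=[
    [[0,0,-1],[0,0,0],30],
    [[0,0,-2],[0,0,0],30],
    [[0,0,-3],[0,0,0],30],
    [[0,0,-4],[0,0,0],30],
    [[0,0,-4],[0,0,0],30],
  ],
  squeeze=50,
)

```text
time_s: 15.15
ee_pos: [0.4792, 0.102, 0.0538]
eef_rot: [-3.142, -0.0, 2.829]
force: [0.2, -0.1, -1.6]
grip_width: 0.0385
```

Call:
jog_arm(
  moves=[
    [[0,0,-0.5],[0,0,0],30],
    [[0,0,-1],[0,0,0],30],
    [[0,0,-1.5],[0,0,0],30],
    [[0,0,-2],[0,0,0],30],
    [[0,0,-2],[0,0,0],30],
  ],
)

```text
time_s: 15.57
ee_pos: [0.4793, 0.102, 0.0521]
eef_rot: [3.142, 0.0, 2.829]
force: [-1.3, -0.3, 2.2]
grip_width: 0.0387
```

Call:
jog_arm(
  moves=[
    [[0,0,-0.7],[0,0,0],30],
    [[0,0,-1.4],[0,0,0],30],
    [[0,0,-2],[0,0,0],30],
    [[0,0,-2.5],[0,0,0],30],
    [[0,0,-2.5],[0,0,0],30],
  ],
)

```text
time_s: 15.98
ee_pos: [0.4794, 0.102, 0.0496]
eef_rot: [3.142, 0.0, 2.829]
force: [-1.8, -0.4, 5.0]
grip_width: 0.039
```

Call:
jog_arm(
  moves=[
    [[0,0,-0.7],[0,0,0],30],
    [[0,0,-1.4],[0,0,0],30],
    [[0,0,-2],[0,0,0],30],
    [[0,0,-2],[0,0,0],30],
  ],
)

```text
time_s: 16.32
ee_pos: [0.4794, 0.102, 0.0481]
eef_rot: [3.142, 0.0, 2.829]
force: [-4.9, -0.7, 13.5]
grip_width: 0.0389
```

Call:
jog_arm(
  moves=[
    [[0,0,-0.4],[0,0,0],30],
    [[0,0,-0.8],[0,0,0],30],
    [[0,0,-0.8],[0,0,0],30],
  ],
)

```text
time_s: 16.57
ee_pos: [0.4794, 0.102, 0.048]
eef_rot: [3.141, 0.0, 2.829]
force: [-11.7, -1.4, 24.9]
grip_width: 0.0388
```

```bash
python3 - <<'E'
from h import *
w=cam('wrist');o=ctrl.get_obs();print(o['ee_pos'],np.degrees(o['eef_rot']),o['time_s'],o['force'],o['moment'],o['grip_width'])
save('w10',w['frame']);crop('w10c',w['frame'],225,160,340,300,5)
s=cam('side');crop('s10',s['frame'],200,120,300,200,7)
t=cam('top');save('t10',t['frame'])
print(ctrl.get_obs()['force'])
E
```

```text
[0.47944719 0.10203418 0.04802106] [1.79991667e+02 3.15515612e-02 1.62101581e+02] 16.6167 [-10.64893368  -2.23778209  24.60011058] [-0.46413522  2.02518268  0.02390636] 0.03870366598991602
[-11.66197426  -1.32821182  24.20304418]
```

View pics/w10c.png

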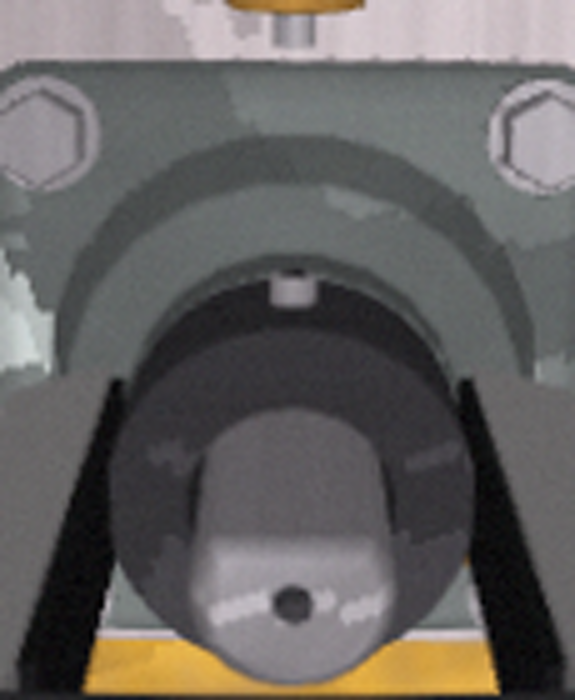

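View pics/w10.png

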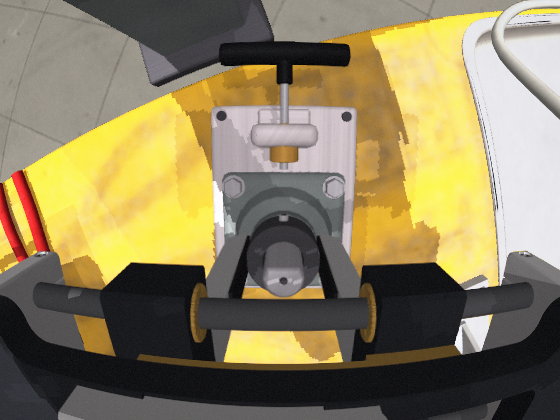

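View pics/t10.png

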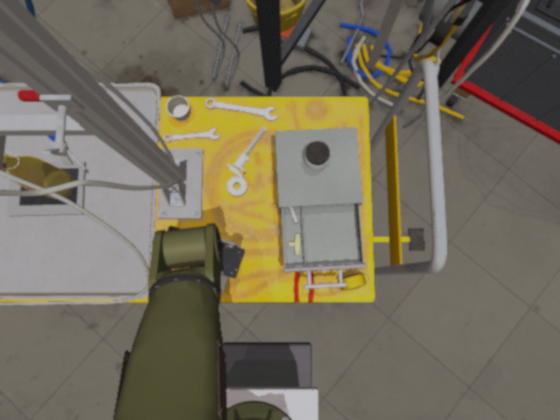

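Call:
jog_arm(
  moves=[
    [[-0.4,0.1,0],[0,0,0],30],
    [[-0.7,0.1,0],[0,0,0],30],
    [[-0.7,0.1,0],[0,0,0],30],
    [[-0.7,0.1,0],[0,0,0],30],
  ],
)

```text
time_s: 17.05
ee_pos: [0.4794, 0.102, 0.048]
eef_rot: [3.141, 0.002, 2.829]
force: [-5.8, -2.4, 19.8]
grip_width: 0.0386
```

```bash
python3 - <<'E'
from h import *
o=ctrl.get_obs();print(o['ee_pos'],o['force'],o['grip_width'],o['time_s']);print(ctrl.hand_in())
E
```

```text
[0.47942306 0.10203614 0.04804016] [-5.8468068  -2.35675584 19.7904591 ] 0.03864144574774637 17.05
the job is handed in; nothing more can be done
None
```

The job is done and handed in at about 17 s. The collar is on the shaft, its screw faces the hex key, and I am still gripping it and pressing it down on the flush washer.

- **Shaft:** I closed the fingers across the flat, where the opening read about 16.1 mm (16.5 mm nominal). I turned the shaft about 105° clockwise until the flat faced the key. A wrist picture after release showed the flat square to the key to about 1°.
- **Drawer:** I pulled it about 134 mm until the force rose to 8.5 N, which I took as the stop. I did not measure the opening any other way.
- **Collar:** I gripped it across the screw axis, lifted it out and slid it over the shaft. The screw ran down the flat with no noticeable resistance.
- **Pressing:** The spring met the collar at a TCP height of about 52.5 mm. The TCP stopped at 48.0 mm and stayed there as the push rose, which is the hard stop.

**Last checks:** The wrist force was about 20 N up, or roughly 21 N net press against the 10.5 N needed. The grip was set to 50 N with the opening at 38.6 mm. The collar had not moved in the fingers.

- **Washer flush:** This rests on the force rise, the hard stop and the TCP height. The washer itself was hidden from the cameras.
- **Sideways force:** About 6 N remains at the wrist, reduced from 12 N before handing in.
- **Other items:** The arm touched none of the jar, pliers, tape measure or caliper. In the last top view the jar and caliper were in place, and the open drawer's handle hides part of the pliers and tape measure.

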